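Slide the tall canister home, then tip the bin open

ROBOT

A 6-joint arm with a two-finger parallel gripper is mounted at the origin on the work surface. World frame = base frame: x ahead of the robot, y to its left, z up, the work surface at z = 0. Lengths are in m, angles in degrees, forces in N, time in s.
With the tool pointing down it reaches from about 0.4 to 0.825 m from the base axis. Payload 7 kg.
Tool frame: the origin (TCP) lies midway between the tips of the shut fingers; the grasp point (between the pads) lies r.tcp_to_grasp behind it (r.tcp_to_grasp is the distance from the TCP to the grasp point, in m); x points along the fingers, y is the direction in which the jaws open and shut, and the axes are right-handed (so a half turn about x gives the same grasp; the last joint's range is limited). The gripper opens to 88 mm and grips with 3 to 60 N. Pads are 19 mm wide; open, the fingers measure 130 mm over their backs; the gripper's body (78 mm by 193 mm) begins 47 mm behind the grasp point.
Start: joints at [86.58, 20.546, 0.682, 0, -70.136, -16.507], TCP at [0.23, 0.635, 0.227] pointing down, gripper open.
Joint ranges: [-176.03, 176.03], [-82.01, 121.73], [-58.28, 71.71], [-173.87, 95.51], [-174.79, -0.11], [-173.66, 173.66]. Speed limits (degrees/s): [136.94, 136.94, 172.46, 180, 180, 180].

INTERFACE

Orientations are given as [roll, pitch, yaw] about the fixed x, y, z axes, in that order (R = Rz(yaw) Ry(pitch) Rx(roll)).
In Python, from plant import r gives the robot as it stands.
- The arm moves only by the tool carry_out, never from a script. Its argument "moves" is a list of rows, each a list of 7 numbers: the shift along the world's x, y, z in mm, then the turn, a rotation vector about the world's x, y, z in rad, then the opening in per cent of the stroke, from 0 (shut) to 100 (fully open). In form: [[x, y, z, wx, wy, wz, claw], ...]. A call has 1 to 5 rows; each row is the pose to reach, as a shift and turn from the pose commanded when the call began; what a row does not reach only later rows make up. A row lasts 1/10 s, in which the tool goes at most 50 mm and 8.59 degrees, less where a joint would pass 70% of its speed; a pose out of reach is approached as far as the arm can. A call with a gripper value outside its range is refused whole. The fingers move at their own pace and stop on an object; "squeeze" is the grip in N (left out, the last holds). Time passes only in rows, so rows that repeat a pose let the fingers close. It gives the time, the measured TCP pose, the force and the opening at its end, in the units of the state.
- r.get_state(): the state, without advancing time (a new reading comes with each control period).
- r.capture(name): name is "side" or "top"; returns the picture (384x512x3 uint8, blue, green, red); there is no depth.
- r.camera_params(name): a dict with "K" (3x3 intrinsics, pixels), "rvec" (rotation vector, rad) and "tvec" (3), from world to camera coordinates, as OpenCV has them. Camera axes: x right, y down, z forward; pixel columns grow to the right and rows downward; lengths in m; the calibration is good to about 2 mm. A picture is of the moment at which its call begins. camera_params takes no time and is no camera call.
- r.close_job(): hands the job in, once; it reports no verdict.
The state is a dict: "time_s": time; "joints": joint angles; "qd": joint speeds; "joint_torque": joint torques, N m; "tcp_pos": TCP position; "eef_rot": TCP orientation; "contact_force": force on the tool from outside, world axes, zero at the start; "moment": the same for the moment, N m; "gripper_width": finger opening in m.
Only numpy, scipy, OpenCV 4.12 (cv2) and the standard library are available. Lean on these libraries where they do the work, as an engineer would, in place of code of your own. Each camera call takes 0.05 s, during which the arm holds its last target. There are 200 camera calls.

TASK

The tall canister of breadsticks stands in the way of the little tilt-out bin. Push it low on its body, so that it slides upright and is never lifted or tipped, across the counter into the empty middle place between the two jars in the gallery rail, back against the rail; then pull the bin's front out by its top edge with a fingertip until it is fully open and leave it so. Pick nothing up, and leave everything else where it stands.

Things in the scene. Friction and masses are not known exactly. Their poses are not given: they have to be found in the camera images.
- canister: the tall narrow clear canister: round, 70 mm in diameter, 240 mm tall, 0.3 to 0.6 kg, breadsticks inside, a ribbed white twist cap 74 mm across over the top 32 mm. It stands about 135 mm in front of the bin's closed front, where the opening front would strike it. Origin at the centre of its underside, z up. Pushed higher than about 45 mm above the counter it may tip
- place (a point): centre of the empty middle place in the gallery rail, at counter height; the canister touches the back bars when its centre is here. x points along the row away from the robot, y out of the open side of the gallery (to the left, towards the bin's side of the counter), z up. The jars stand at x = about +-112 mm, y = 8 mm, leaving about 145 mm free between them
- gallery: the gallery: a low fixed aluminium rail round the row of jars, two round 8 mm bars (tops at 24 and 52 mm) on posts 54 mm high, U-shaped; the row runs away from the robot and the open side faces left. Same origin and axes as the place: inner face of the back bars at y = -35 mm, side arms at x = +-160 mm reaching out to y = +45 mm
- bin_lip (a point): middle of the top edge of the bin's front panel, 235 mm above the counter when closed; moves with the panel. x points into the bin (away from the robot), y along the edge to its left, z up the panel. The edge is rolled, 10 mm thick, the panel 6 mm. Behind the edge the bin's top is open across its width from 5 to 58 mm (a finger slot, free for 70 mm downwards)
- bin: the tilt-out bin: a fixed box of brushed aluminium, 170 mm wide, 225 mm high, reaching back 195 mm from its front, with a fixed cover on top behind the finger slot. Origin at counter height under the middle of its front panel, x to its back (away from the robot), z up. The panel, 162 mm wide, turns about a level hinge 20 mm above the origin and tips towards the robot
- bin_front (a joint): angle of the bin's front, rad: 0 closed (upright), 0.55 fully open at its stop (the top edge has then come 112 mm towards the robot and 32 mm down). It is moved by 3 to 5 N at the top edge and stays where it is left
- jar_low: clear jar with a ribbed white twist cap, 80 mm across the cap and 120 mm tall, dates inside, standing in the gallery at one end of the row; origin at the centre of its underside
- jar_mid: clear jar like it but 150 mm tall, nuts inside, at the other end of the row; origin at the centre of its underside
- cup: coral plastic snack cup, 80 mm across the rim, 78 mm tall, bystander; origin at the centre of its underside
- bowl: white ceramic bowl, 124 mm across, 52 mm tall, bystander; origin at the centre of its underside
- tumbler: glass tumbler, 68 mm across, 95 mm tall, bystander; origin at the centre of its underside
- mill: small dark wooden salt mill, 44 mm across, 85 mm tall, bystander; origin at the centre of its underside
- spoon: steel teaspoon 140 mm long lying flat on the counter in front of the robot, bystander; origin at its middle, x towards the spoon's bowl

How it is judged:
By the outcome, as a careful person would: the job done as asked, in the order asked, and still so for the second after the job is handed in, with the robot touching nothing.
It also fails if it takes over 67 s, if anything falls off the work surface, if the arm or the gripper's body presses on something with over 40 N, if the wrist force passes 120 N, or if a joint passes its speed limit or range.

## Working session

There is one attempt and no reset: what is moved stays moved. The work goes in short steps, Python scripts to look and compute and a tool call to move; the robot and the scene stay as the last step left them, time stands still between calls to the robot, and variables do not carry over. Pictures are saved under pics/ and viewed, about 8 in all and at most 12, crops included, and the job is handed in when it is done.

Besides the shell and the picture viewer there is one more tool, called after "Request:" as name(argument=value, ...), one argument or row to a line, values as JSON. carry_out: Moves the arm, as the interface text tells. Its arguments: {"type":"object","properties":{"moves":{"type":"array"},"squeeze":{"type":"number"}},"required":["moves"]}

```bash
mkdir -p pics; ls
python3 - <<'E'
from plant import r
import cv2,numpy as np
s=r.get_state()
for k in s: print(k,np.round(s[k],4))
print(r.tcp_to_grasp)
for n in("side","top"):
    im=r.capture(n); cv2.imwrite(f"pics/{n}0.png",im); p=r.camera_params(n)
    R=cv2.Rodrigues(np.array(p["rvec"],float))[0]; print(n,np.round(p["K"],1).tolist(),"cam at",-R.T@np.array(p["tvec"]).ravel(),R.round(2).tolist())
a=cv2.imread("pics/side0.png")
E
```

```text
pics
time_s 0.0
joints [ 8.65807e+01  2.05916e+01  6.33400e-01 -1.94000e-02 -7.01331e+01
 -1.65073e+01]
qd [ 0.0718 -0.0821  0.0092 -0.0402 -0.0591  0.0194]
joint_torque [-2.20000e-03 -5.82717e+01  2.93053e+01  6.99720e+00  6.80000e-03
 -2.00000e-04]
tcp_pos [0.2299 0.6341 0.2256]
eef_rot [  95.1867   89.907  -104.7465]
contact_force [-0.5509 -0.5658  1.0607]
moment [-0.0348 -0.0152 -0.0293]
gripper_width 0.0873
0.0188
side [[435.3, 0.0, 253.7], [0.0, 435.3, 191.4], [0.0, 0.0, 1.0]] cam at [-0.2731285  -0.86523853  1.12054299] [[0.73, -0.68, -0.02], [-0.44, -0.45, -0.77], [0.52, 0.58, -0.63]]
top [[365.5, 0.0, 259.5], [0.0, 365.5, 192.7], [0.0, 0.0, 1.0]] cam at [ 0.39772319 -0.01262427  1.17248061] [[-0.02, -1.0, 0.01], [-0.99, 0.02, -0.1], [0.1, -0.01, -0.99]]
```

View pics/side0.png

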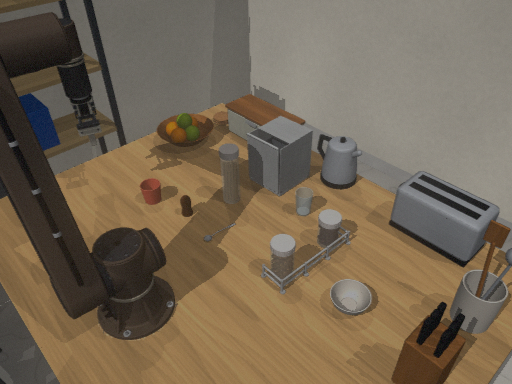

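View pics/top0.png

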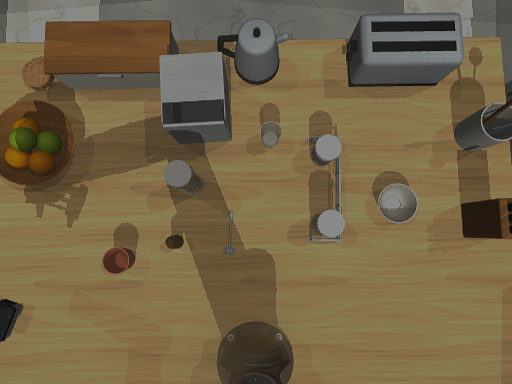

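Side view: canister at about (231,175), bin at (280,155), gallery with jars (283,255) and (330,228), open to the upper left. Top view: canister cap at (178,173), bin lip at row ~137, jars at (328,148) and (331,223), back bars at column ~338, and the tumbler at (270,133). Next I'll enlarge and measure.

```bash
cat > h.py <<'E'
import cv2,numpy as np
from plant import r
def cam(n):
    p=r.camera_params(n); R=cv2.Rodrigues(np.array(p["rvec"],float))[0]; t=np.array(p["tvec"],float).ravel()
    return np.array(p["K"],float),R,t
def ray(n,u,v,z):
    K,R,t=cam(n); d=R.T@np.linalg.solve(K,[u,v,1.]); c=-R.T@t
    return c+d*(z-c[2])/d[2]
def tri(pt,ps):
    A=[];b=[]
    for n,(u,v) in (("top",pt),("side",ps)):
        K,R,t=cam(n); d=R.T@np.linalg.solve(K,[u,v,1.]); d/=np.linalg.norm(d); c=-R.T@t
        M=np.eye(3)-np.outer(d,d); A.append(M); b.append(M@c)
    return np.linalg.solve(sum(A),sum(b))
def proj(n,P):
    K,R,t=cam(n); q=(R@np.atleast_2d(P).T).T+t; q=q@K.T; return q[:,:2]/q[:,2:]
def state():
    s=r.get_state(); print("t",round(s["time_s"],2),"tcp",np.round(s["tcp_pos"],4),"rot",np.round(s["eef_rot"],1),"F",np.round(s["contact_force"],1),"w",round(s["gripper_width"],4),"q",np.round(s["joints"],1))
    return s
E
python3 - <<'E'
from h import *
a=cv2.imread("pics/top0.png")[45:265,140:420]; cv2.imwrite("pics/topc.png",cv2.resize(a,None,fx=2.7,fy=2.7,interpolation=cv2.INTER_CUBIC))
a=cv2.imread("pics/side0.png")[105:325,160:400]; cv2.imwrite("pics/sidec.png",cv2.resize(a,None,fx=2.7,fy=2.7,interpolation=cv2.INTER_CUBIC))
print("can",ray("top",178.5,173.5,.24),"jars",ray("top",328.5,148,.12),ray("top",328.5,148,.15),ray("top",331,223,.12),ray("top",331,223,.15))
E
```

```text
can [0.54637722 0.18721241 0.24      ] jars [ 0.63430185 -0.22620694  0.12      ] [ 0.6275584  -0.22011896  0.15      ] [ 0.4148481  -0.22550008  0.12      ] [ 0.41435997 -0.21943225  0.15      ]
```

View pics/topc.png

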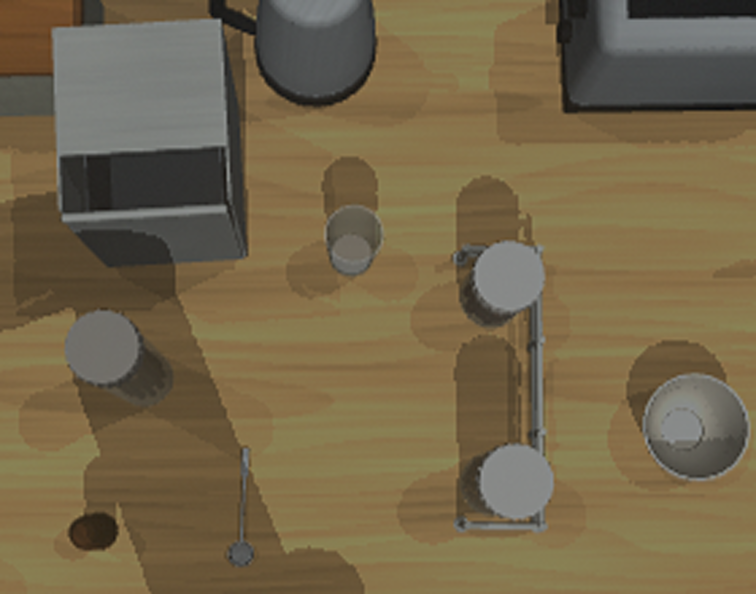

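View pics/sidec.png

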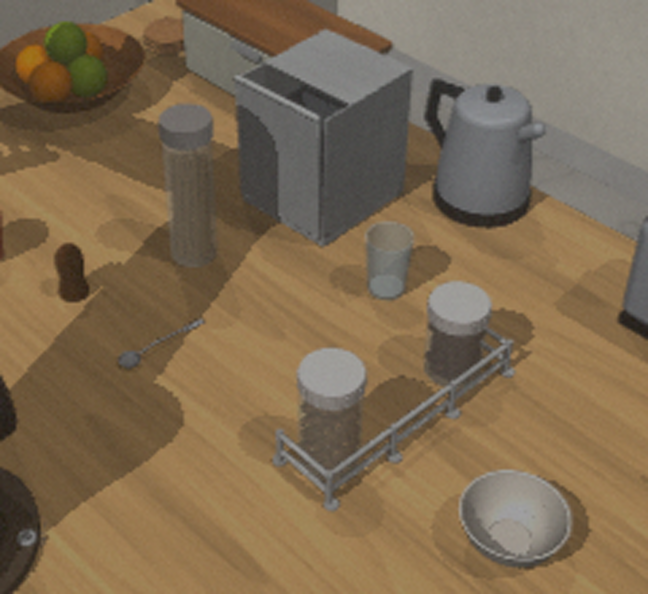

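Run:
```python
from h import *
T=lambda U,V:((U+.5)/2.7-.5+140,(V+.5)/2.7-.5+45)
S=lambda U,V:((U+.5)/2.7-.5+160,(V+.5)/2.7-.5+105)
def t(name,U,V,z): p=ray("top",*T(U,V),z); print(name,(p*1000).round()); return p
def s(name,U,V,z): p=ray("side",*S(U,V),z); print(name,"(side)",(p*1000).round()); return p
t("near-left post",460,523,.054);t("near-right",541,525,.054);t("far-left",460,257,.054);t("far-right",539,250,.054)
s("near-left",281,434,.054);s("near-right",330,478,.054);s("far-right",509,345,.054);s("midpost",453,387,.054)
t("canister cap",103,347,.24); s("canister cap",187,122,.24); s("can base front",193,265,0)
t("jar near",516,482,.15);t("jar far",509,276,.12);s("jar near",332,371,.15);s("jar far",459,302,.12)
t("lip L",63,215,.235);t("lip R",228,208,.235);s("lip L",237,77,.235);s("lip R",324,120,.235)
t("bin base R",246,256,0);t("bin base L",112,265,0)
s("bin base R",325,243,0); s("bin base L",240,197,0)
t("tumbler rim",354,234,.095);t("tumbler base",351,255,0);s("tumbler",389,238,.095)
t("mill",93,530,.085); t("spoon bowl",240,553,.003);t("spoon end",246,450,.003);t("bowl",697,426,.052)
```

```text
near-left post [ 370. -173.   54.]
near-right [ 367. -265.   54.]
far-left [ 676. -183.   54.]
far-right [ 683. -275.   54.]
near-left (side) [ 366. -190.   54.]
near-right (side) [ 361. -276.   54.]
far-right (side) [ 680. -284.   54.]
midpost (side) [ 572. -282.   54.]
canister cap [547. 189. 240.]
canister cap (side) [543. 175. 240.]
can base front (side) [529. 166.   0.]
jar near [ 414. -219.  150.]
jar far [ 638. -225.  120.]
jar near (side) [ 416. -223.  150.]
jar far (side) [ 637. -230.  120.]
lip L [678. 230. 235.]
lip R [683.  69. 235.]
lip L (side) [673. 219. 235.]
lip R (side) [683.  55. 235.]
bin base R [694.  68.   0.]
bin base L [686. 231.   0.]
bin base R (side) [704.  67.   0.]
bin base L (side) [689. 239.   0.]
tumbler rim [694. -59.  95.]
tumbler base [694. -59.   0.]
tumbler (side) [691. -65.  95.]
mill [370. 232.  85.]
spoon bowl [339.  78.   3.]
spoon end [459.  70.   3.]
bowl [ 476. -448.   52.]
```

The views agree to about 10 mm, with the place near (525,-235) and the gallery yawed about -1.6°. I'll refine the canister position with masks and work out the push orientation.

Run:
```python
from h import *
from scipy.spatial.transform import Rotation as Ro
for n,boxes in (("top",dict(can=(160,155,205,195,.24),near=(312,206,348,240,.15),far=(308,130,344,164,.12))),("side",dict(can=(215,138,245,165,.24),near=(268,232,298,258,.15),far=(315,206,345,232,.12)))):
    im=cv2.imread(f"pics/{n}0.png"); 
    hsv=cv2.cvtColor(im,cv2.COLOR_BGR2HSV)
    for k,(x0,y0,x1,y1,z) in boxes.items():
        h=hsv[y0:y1,x0:x1]; m=((h[...,1]<50)&(h[...,2]>110)).astype(np.uint8)
        c=max(cv2.findContours(m,0,2)[0],key=cv2.contourArea); (u,v),d=cv2.minEnclosingCircle(c); e=cv2.fitEllipse(c)
        print(n,k,np.round([u+x0,v+y0,d],1),np.round(e[0]+np.array([x0,y0]),1),np.round(e[1],1),(ray(n,e[0][0]+x0,e[0][1]+y0,z)*1000).round())
print("cup",ray("top",117,260,.078).round(3),"fruit L/R/front",[ray("top",u,v,.08).round(3) for u,v in((73,140),(35,185))])
s=state(); R0=Ro.from_euler("xyz",s["eef_rot"],degrees=True); print("tool axes cols\n",R0.as_matrix().round(2))
a=np.radians(55); head=np.array([-.05,-1,0]); head/=np.linalg.norm(head)
x=head*np.sin(a)+np.array([0,0,-np.cos(a)])
for sg in (1,-1):
    y=sg*np.cross([0,0,1],head); z=np.cross(x,y); Rt=Ro.from_matrix(np.c_[x,y,z])
    rv=(Rt*R0.inv()).as_rotvec(); print(sg,rv.round(3),np.degrees(np.linalg.norm(rv)))
```

```text
top can [177.  172.6  13.5] [177.2 173. ] [25.2 26. ] [548. 190. 240.]
top near [334.2 222.9  17.9] [331.6 223. ] [27. 31.] [ 414. -221.  150.]
top far [330.5 149.5  16.5] [329.1 147. ] [25.6 28.5] [ 637. -228.  120.]
side can [228.  148.5   9.1] [228.1 148.3] [ 9.1 18.4] [547. 185. 240.]
side near [282.5 244.7  12.8] [281.8 244.5] [21.9 24.6] [ 407. -229.  150.]
side far [329.6 218.2  11.6] [329.4 218.5] [18.9 22.2] [ 629. -236.  120.]
cup [0.317 0.401 0.078] fruit L/R/front [array([0.68 , 0.542, 0.08 ]), array([0.544, 0.651, 0.08 ])]
t 0.1 tcp [0.23   0.6341 0.2257] rot [  96.2   89.9 -103.7] F [ 0.   0.7 -0. ] w 0.0876 q [ 86.6  20.6   0.6  -0.  -70.1 -16.5]
tool axes cols
 [[-0.   -0.34 -0.94]
 [-0.   -0.94  0.34]
 [-1.    0.   -0.  ]]
1 [-0.609  0.92   1.704] 116.33449211062099
-1 [-0.851 -0.567 -1.168] 88.94340786424861
```

Canister is at about (547,187). I'll set off to a standoff behind it, on its +y side, turning the tool to a 55° tilt facing -y.

Request:
carry_out(
  moves=[
    [27,-28,0,-0.071,-0.047,-0.097,57],
    [54,-56,0,-0.142,-0.094,-0.195,57],
    [81,-84,0,-0.213,-0.142,-0.292,57],
    [108,-112,0,-0.284,-0.189,-0.389,57],
    [135,-140,0,-0.355,-0.236,-0.487,57],
  ],
)

```text
time_s: 0.6
tcp_pos: [0.3657, 0.4935, 0.2267]
eef_rot: [157.9, 65.6, -70.6]
contact_force: [0.9, 0.5, 0.2]
gripper_width: 0.0537
```

Request:
carry_out(
  moves=[
    [27,-28,0,-0.071,-0.047,-0.097,57],
    [54,-56,0,-0.142,-0.094,-0.195,57],
    [81,-84,0,-0.213,-0.142,-0.292,57],
    [108,-112,0,-0.284,-0.189,-0.389,57],
    [135,-140,0,-0.355,-0.236,-0.487,57],
  ],
)

```text
time_s: 1.1
tcp_pos: [0.5007, 0.3538, 0.2263]
eef_rot: [173.3, 43.0, -86.1]
contact_force: [1.3, 0.2, -0.1]
gripper_width: 0.0498
```

Request:
carry_out(
  moves=[
    [26,-27,0,-0.071,-0.047,-0.097,57],
    [52,-54,0,-0.142,-0.095,-0.195,57],
    [52,-54,0,-0.142,-0.095,-0.195,57],
  ],
)

```text
time_s: 1.4
tcp_pos: [0.554, 0.2963, 0.2228]
eef_rot: [179.9, 34.5, -93.5]
contact_force: [-0.6, 0.3, -1.8]
gripper_width: 0.05
```

Request:
carry_out(
  moves=[
    [0,0,-40,0,0,0,57],
    [0,0,-80,0,0,0,57],
    [0,0,-120,0,0,0,57],
    [0,0,-150,0,0,0,57],
    [0,0,-170,0,0,0,57],
  ],
)

```text
time_s: 1.9
tcp_pos: [0.5513, 0.2998, 0.0539]
eef_rot: [179.9, 34.9, -92.9]
contact_force: [-1.4, 0.1, -0.4]
gripper_width: 0.0499
```

Run:
```python
from h import *
state()
a=r.capture("side");b=r.capture("top")
a=cv2.resize(a[60:260,40:310],None,fx=1.45*1.0,fy=1.45*1.0,interpolation=2);b=cv2.resize(b[90:290,70:340],None,fx=1.45,fy=1.45,interpolation=2)
cv2.imwrite("pics/c1.png",np.hstack([a,b]))
```

```text
t 1.9 tcp [0.5513 0.2998 0.0539] rot [179.9  34.9 -92.9] F [-1.4  0.1 -0.4] w 0.0499 q [ 59.4  50.4  -0.3  22.4 -91.  -72.8]
```

View pics/c1.png

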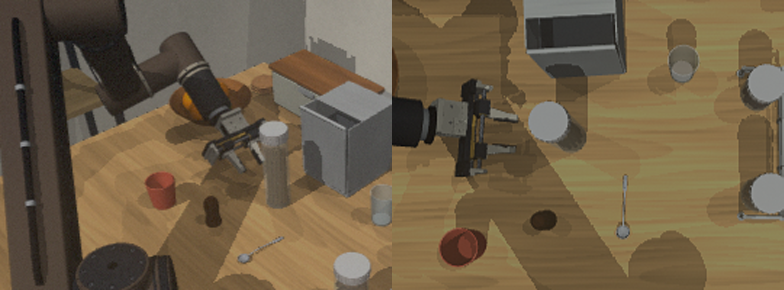

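The cradle sits squarely behind the canister, at (500,130) in the right half, and clear of the other objects. Now I'll lower and advance.

Request:
carry_out(
  moves=[
    [0,0,-15,0,0,0,57],
    [0,-10,-28,0,0,0,57],
    [0,-30,-30,0,0,0,57],
    [-1,-50,-30,0,0,0,57],
    [-2,-65,-30,0,0,0,57],
  ],
)

```text
time_s: 2.5
tcp_pos: [0.5504, 0.2352, 0.0274]
eef_rot: [-179.9, 35.1, -92.8]
contact_force: [-0.1, 1.2, 0.4]
gripper_width: 0.0496
```

Request:
carry_out(
  moves=[
    [-1,-6,0,0,0,0,57],
    [-1,-12,0,0,0,0,57],
    [-1,-18,0,0,0,0,57],
    [-1,-24,0,0,0,0,57],
    [-2,-30,0,0,0,0,57],
  ],
)

```text
time_s: 3.0
tcp_pos: [0.5487, 0.2064, 0.0267]
eef_rot: [-179.9, 35.1, -92.7]
contact_force: [1.2, 4.8, 1.9]
gripper_width: 0.0499
```

Contact made: 4.8 N at about 35 mm height. Going on with the push, a little lower.

Request:
carry_out(
  moves=[
    [0,-8,-2,0,0,0,57],
    [-1,-18,-4,0,0,0,57],
    [-2,-28,-5,0,0,0,57],
    [-2,-38,-5,0,0,0,57],
    [-3,-48,-5,0,0,0,57],
  ],
)

```text
time_s: 3.5
tcp_pos: [0.5461, 0.1585, 0.0225]
eef_rot: [-179.8, 35.1, -92.6]
contact_force: [0.7, 6.4, 5.9]
gripper_width: 0.0501
```

Request:
carry_out(
  moves=[
    [-1,-10,0,0,0,0,57],
    [-1,-20,0,0,0,0,57],
    [-2,-30,0,0,0,0,57],
    [-2,-40,0,0,0,0,57],
    [-3,-50,0,0,0,0,57],
  ],
)

```text
time_s: 4.0
tcp_pos: [0.5432, 0.1085, 0.0225]
eef_rot: [-179.8, 35.1, -92.6]
contact_force: [0.1, 7.1, 6.2]
gripper_width: 0.05
```

Run:
```python
from h import *
state()
for n,z in (("top",.24),("side",.24)):
    im=r.capture(n); cv2.imwrite(f"pics/{n}2.png",im)
    # cap near expected place
    g=proj(n,[.545,.08,z])[0].astype(int); x0,y0=g-22; h=cv2.cvtColor(im[y0:y0+44,x0:x0+44],cv2.COLOR_BGR2HSV)
    m=((h[...,1]<50)&(h[...,2]>110)).astype(np.uint8); c=max(cv2.findContours(m,0,2)[0],key=cv2.contourArea); e=cv2.fitEllipse(c)
    print(n,np.round(e[1],1),(ray(n,e[0][0]+x0,e[0][1]+y0,z)*1000).round())
```

```text
t 4.0 tcp [0.5432 0.1085 0.0225] rot [-179.8   35.1  -92.6] F [0.1 7.1 6.2] w 0.05 q [ 50.5  43.6 -24.8  30.9 -72.9 -76.9]
top [26.9 28.4] [541.  83. 240.]
side [36.1 47. ] [550.  67. 240.]
```

Canister upright and tracking in the cradle at (541,81). Continuing.

Request:
carry_out(
  moves=[
    [-1,-12,0,0,0,0,57],
    [-1,-25,0,0,0,0,57],
    [-2,-39,0,0,0,0,57],
    [-3,-52,0,0,0,0,57],
    [-3,-64,0,0,0,0,57],
  ],
)

```text
time_s: 4.6
tcp_pos: [0.5396, 0.0439, 0.0218]
eef_rot: [-179.9, 35.0, -92.7]
contact_force: [-0.2, 5.2, 4.0]
gripper_width: 0.05
```

Request:
carry_out(
  moves=[
    [-1,-12,0,0,0,0,57],
    [-1,-25,0,0,0,0,57],
    [-2,-39,0,0,0,0,57],
    [-3,-52,0,0,0,0,57],
    [-3,-64,0,0,0,0,57],
  ],
)

```text
time_s: 5.1
tcp_pos: [0.5366, -0.0201, 0.0218]
eef_rot: [-179.9, 35.0, -92.7]
contact_force: [0.4, 4.8, 4.4]
gripper_width: 0.0502
```

Request:
carry_out(
  moves=[
    [-1,-12,0,0,0,0,57],
    [-1,-25,0,0,0,0,57],
    [-2,-38,0,0,0,0,57],
    [-3,-50,0,0,0,0,57],
    [-3,-60,0,0,0,0,57],
  ],
)

```text
time_s: 5.6
tcp_pos: [0.5336, -0.0804, 0.0218]
eef_rot: [-179.9, 35.0, -92.8]
contact_force: [-0.5, 4.7, 4.0]
gripper_width: 0.05
```

Run:
```python
from h import *
state()
a=r.capture("side");b=r.capture("top"); cv2.imwrite("pics/side3.png",a);cv2.imwrite("pics/top3.png",b)
a=cv2.resize(a[120:320,190:390],None,fx=1.98,fy=1.98,interpolation=2);b=cv2.resize(b[90:290,190:390],None,fx=1.98,fy=1.98,interpolation=2)
cv2.imwrite("pics/c3.png",np.hstack([a,b]))
```

```text
t 5.6 tcp [ 0.5336 -0.0804  0.0218] rot [-179.9   35.   -92.8] F [-0.5  4.7  4. ] w 0.05 q [ 35.2  37.7 -43.4  47.8 -60.7 -82.1]
```

View pics/c3.png

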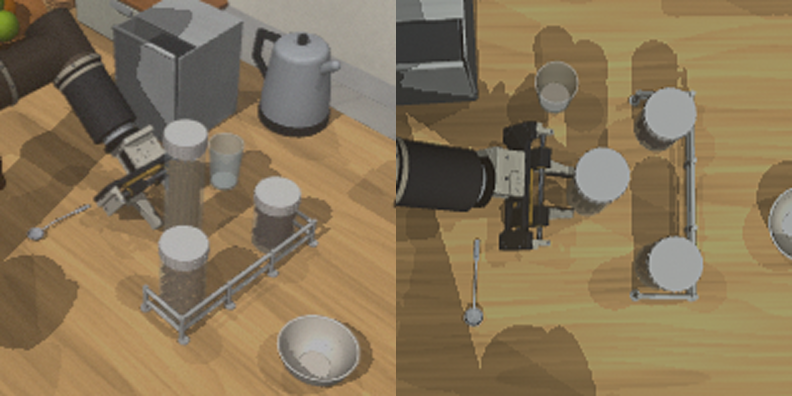

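Canister is upright in the cradle and lined up with the gap; in the right half it is at (602,175) with the jars at (670,113) and (675,263). Joint 3 is heading towards its limit, so I'll watch it.

Request:
carry_out(
  moves=[
    [-1,-10,0,0,0,0,57],
    [-1,-21,0,0,0,0,57],
    [-2,-32,0,0,0,0,57],
    [-3,-42,0,0,0,0,57],
    [-3,-50,0,0,0,0,57],
  ],
)

```text
time_s: 6.2
tcp_pos: [0.5296, -0.1314, 0.0214]
eef_rot: [-180.0, 35.0, -92.9]
contact_force: [0.3, 3.8, 1.1]
gripper_width: 0.0497
```

Run:
```python
from h import *
state()
```

```text
t 6.2 tcp [ 0.5296 -0.1314  0.0214] rot [-180.    35.   -92.9] F [0.3 3.8 1.1] w 0.0497 q [ 29.3  36.5 -47.4  54.5 -58.4 -83.9]
```

Request:
carry_out(
  moves=[
    [-1,-10,0,0,0,0,57],
    [-1,-20,0,0,0,0,57],
    [-2,-30,0,0,0,0,57],
    [-2,-40,0,0,0,0,57],
    [-3,-48,0,0,0,0,57],
  ],
)

```text
time_s: 6.7
tcp_pos: [0.5268, -0.1795, 0.0215]
eef_rot: [-179.9, 35.0, -92.9]
contact_force: [0.1, 3.4, 0.4]
gripper_width: 0.0502
```

Request:
carry_out(
  moves=[
    [0,-5,0,0,0,0,57],
    [0,-10,0,0,0,0,57],
    [0,-14,0,0,0,0,57],
  ],
)

```text
time_s: 7.0
tcp_pos: [0.527, -0.1928, 0.0215]
eef_rot: [-179.9, 35.0, -92.9]
contact_force: [0.5, 3.2, 1.1]
gripper_width: 0.0501
```

Run:
```python
from h import *
state()
```

```text
t 7.0 tcp [ 0.527  -0.1928  0.0215] rot [-179.9   35.   -92.9] F [0.5 3.2 1.1] w 0.0501 q [ 20.8  35.2 -51.2  64.1 -56.5 -86.1]
```

Request:
carry_out(
  moves=[
    [0,-3,0,0,0,0,57],
    [0,-6,0,0,0,0,57],
    [0,-8,0,0,0,0,57],
  ],
)

```text
time_s: 7.3
tcp_pos: [0.5271, -0.2005, 0.0215]
eef_rot: [-179.9, 35.0, -92.8]
contact_force: [0.7, 3.2, 0.3]
gripper_width: 0.0502
```

Request:
carry_out(
  moves=[
    [0,-2,0,0,0,0,57],
    [0,-4,0,0,0,0,57],
  ],
)

```text
time_s: 7.5
tcp_pos: [0.5272, -0.2044, 0.0215]
eef_rot: [-179.9, 35.0, -92.8]
contact_force: [0.3, 6.2, 0.3]
gripper_width: 0.05
```

Request:
carry_out(
  moves=[
    [0,-1,0,0,0,0,57],
    [0,-2,0,0,0,0,57],
  ],
)

```text
time_s: 7.7
tcp_pos: [0.5278, -0.2055, 0.0213]
eef_rot: [-179.9, 35.1, -92.7]
contact_force: [-4.5, 15.9, 4.2]
gripper_width: 0.0502
```

Run:
```python
from h import *
state()
a=r.capture("side");b=r.capture("top"); cv2.imwrite("pics/side4.png",a);cv2.imwrite("pics/top4.png",b)
a=cv2.resize(a[170:310,240:380],None,fx=2.8,fy=2.8,interpolation=2);b=cv2.resize(b[110:250,240:380],None,fx=2.8,fy=2.8,interpolation=2)
cv2.imwrite("pics/c4.png",np.hstack([a,b]))
```

```text
t 7.7 tcp [ 0.5278 -0.2055  0.0213] rot [-179.9   35.1  -92.7] F [-4.5 15.9  4.2] w 0.0502 q [ 18.8  35.  -51.7  66.4 -56.1 -86.5]
```

View pics/c4.png

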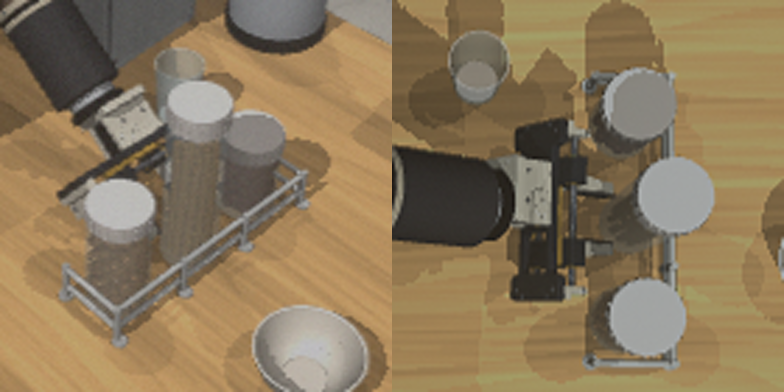

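16 N with motion stopped: the canister is against the back bars, upright, between the jars (675,195 in the right half, jars at 103 and 315). Now I'll back straight off and rise.

Request:
carry_out(
  moves=[
    [0,4,0,0,0,0,57],
    [1,14,0,0,0,0,57],
    [2,39,0,0,0,0,57],
    [4,79,0,0,0,0,57],
    [6,124,0,0,0,0,57],
  ],
)

```text
time_s: 8.3
tcp_pos: [0.5318, -0.082, 0.0215]
eef_rot: [180.0, 35.0, -93.1]
contact_force: [2.2, 0.2, 0.0]
gripper_width: 0.05
```

Request:
carry_out(
  moves=[
    [0,25,40,0,0,0,0],
    [0,30,90,0.14,0,0,0],
    [0,30,140,0.28,0,0,0],
    [0,30,190,0.42,0,0,0],
    [0,30,240,0.56,0,0,0],
  ],
)

```text
time_s: 8.8
tcp_pos: [0.5322, -0.051, 0.2636]
eef_rot: [176.1, 67.4, -95.8]
contact_force: [1.9, -0.3, 1.2]
gripper_width: 0.0156
```

Request:
carry_out(
  moves=[
    [0,30,30,0.14,0,0,0],
    [0,60,60,0.28,0,0,0],
    [0,90,80,0.4,0,0,0],
    [0,90,80,0.4,0,0,0],
  ],
)

```text
time_s: 9.2
tcp_pos: [0.5343, 0.0394, 0.3459]
eef_rot: [76.7, 88.0, 165.0]
contact_force: [-0.2, -0.2, -0.3]
gripper_width: 0.0005
```

Run:
```python
from h import *
from scipy.spatial.transform import Rotation as Ro
s=state()
R0=Ro.from_euler("xyz",s["eef_rot"],degrees=True); print(R0.as_matrix().round(3))
for sg in (1,-1):
    x=np.array([0,0,-1.]);y=sg*np.array([-.05,1,0]);y/=np.linalg.norm(y); Rt=Ro.from_matrix(np.c_[x,y,np.cross(x,y)])
    print(sg,(Rt*R0.inv()).as_rotvec().round(3))
b=r.capture("top"); cv2.imwrite("pics/top5.png",b);cv2.imwrite("pics/side5.png",r.capture("side"))
cv2.imwrite("pics/c5.png",cv2.resize(b[60:190,145:345],None,fx=4,fy=4,interpolation=2))
```

```text
t 9.2 tcp [0.5343 0.0394 0.3459] rot [ 76.7  88.  165. ] F [-0.2 -0.2 -0.3] w 0.0005 q [ 24.2   5.3  -3.3  -1.3 -82.9 -25.8]
[[-0.034 -0.999  0.03 ]
 [ 0.009  0.029  1.   ]
 [-0.999  0.034  0.008]]
1 [-0.032 -0.02  -1.491]
-1 [ 0.021 -0.033  1.65 ]
```

View pics/c5.png

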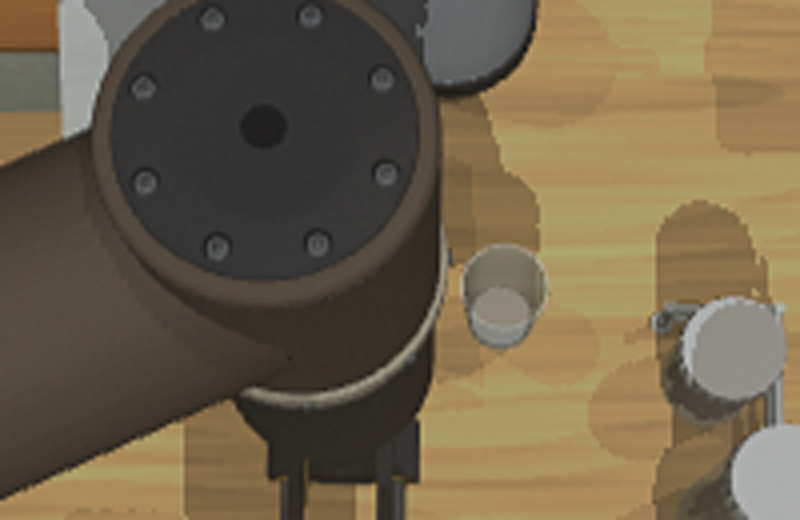

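Request:
carry_out(
  moves=[
    [16,10,0,-0.003,-0.002,-0.14,0],
    [32,20,0,-0.006,-0.004,-0.28,0],
    [48,30,0,-0.009,-0.006,-0.42,0],
    [64,40,0,-0.012,-0.008,-0.56,0],
    [80,50,0,-0.015,-0.01,-0.7,0],
  ],
)

```text
time_s: 9.8
tcp_pos: [0.6125, 0.088, 0.3385]
eef_rot: [119.7, 88.2, 167.6]
contact_force: [-0.3, 0.3, -1.1]
gripper_width: 0.0004
```

Request:
carry_out(
  moves=[
    [20,12,0,-0.003,-0.002,-0.14,0],
    [40,24,0,-0.006,-0.004,-0.28,0],
    [60,36,0,-0.009,-0.006,-0.42,0],
    [80,46,-5,-0.012,-0.008,-0.56,0],
    [98,57,-15,-0.015,-0.01,-0.7,0],
  ],
)

```text
time_s: 10.3
tcp_pos: [0.7111, 0.1452, 0.3237]
eef_rot: [153.3, 89.2, 161.1]
contact_force: [-0.2, 0.0, -0.1]
gripper_width: 0.0005
```

Request:
carry_out(
  moves=[
    [0,0,-10,-0.002,0,-0.09,0],
    [0,0,-20,-0.002,0,-0.09,0],
  ],
)

```text
time_s: 10.5
tcp_pos: [0.7102, 0.1451, 0.3021]
eef_rot: [165.8, 89.1, 168.7]
contact_force: [-0.3, 0.2, 0.7]
gripper_width: 0.0003
```

Run:
```python
from h import *
s=state()
a=r.capture("side");b=r.capture("top"); cv2.imwrite("pics/side6.png",a);cv2.imwrite("pics/top6.png",b)
p=s["tcp_pos"]
print([proj(n,[p,[p[0],p[1],.235],[.68,.146,.235]]).round(1).tolist() for n in("side","top")])
a=cv2.resize(a[80:200,220:340],None,fx=3.3,fy=3.3,interpolation=2);b=cv2.resize(b[70:190,140:260],None,fx=3.3,fy=3.3,interpolation=2)
cv2.imwrite("pics/c6.png",np.hstack([a,b]))
```

```text
t 10.5 tcp [0.7102 0.1451 0.3021] rot [165.8  89.1 168.7] F [-0.3  0.2  0.7] w 0.0003 q [  26.6   24.1   15.9   -0.5  -82.5 -113.6]
[[[267.8, 121.4], [267.8, 136.9], [261.9, 139.8]], [[190.7, 103.3], [195.3, 112.1], [194.9, 123.2]]]
```

View pics/c6.png

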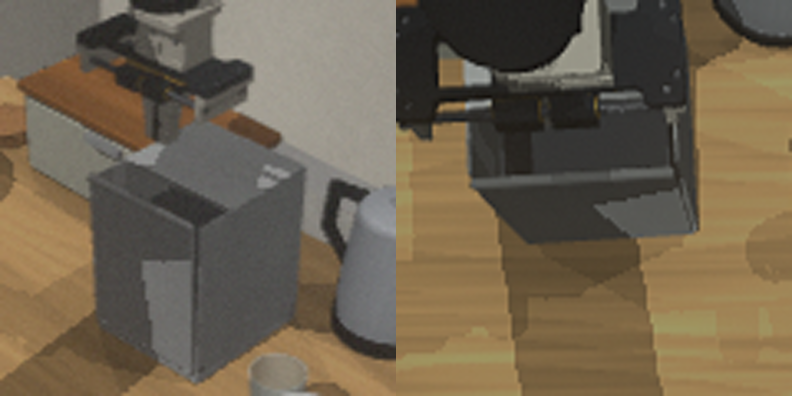

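The shut fingertips are at (158,138) in the left half, over the slot behind the lip, whose edge runs (92,177)–(198,225). The projection agrees in both views, so I'll lower into the slot.

Request:
carry_out(
  moves=[
    [0,0,-25,0,0,0,0],
    [0,0,-50,0,0,0,0],
    [0,0,-68,0,0,0,0],
    [0,0,-78,0,0,0,0],
    [0,0,-84,0,0,0,0],
  ],
)

```text
time_s: 11.1
tcp_pos: [0.7107, 0.1443, 0.2218]
eef_rot: [148.1, 89.4, 151.1]
contact_force: [-0.0, -1.0, 0.5]
gripper_width: 0.0004
```

Request:
carry_out(
  moves=[
    [-5,0,0,0,0,0,0],
    [-10,0,0,0,0,0,0],
    [-14,-1,0,0,0,0,0],
    [-17,-1,0,0,0,0,0],
  ],
)

```text
time_s: 11.5
tcp_pos: [0.6947, 0.1438, 0.2237]
eef_rot: [127.1, 89.5, 130.0]
contact_force: [3.3, 0.2, 1.2]
gripper_width: 0.0001
```

Contact with the back of the rolled edge at 3.3 N. I'll pull along the arc, with the tool turning along with the panel.

Request:
carry_out(
  moves=[
    [-11,0,-3,0,-0.055,0,0],
    [-22,-1,-5,0,-0.11,0,0],
    [-33,-1,-6,0,-0.165,0,0],
    [-44,-2,-7,0,-0.22,0,0],
    [-55,-2,-8,0,-0.275,0,0],
  ],
)

```text
time_s: 12.0
tcp_pos: [0.6394, 0.1419, 0.2156]
eef_rot: [-1.3, 74.5, 1.7]
contact_force: [4.3, -1.3, -1.2]
gripper_width: -0.0
```

Request:
carry_out(
  moves=[
    [-11,0,-3,0,-0.055,0,0],
    [-22,-1,-6,0,-0.11,0,0],
    [-32,-1,-9,0,-0.165,0,0],
    [-42,-2,-13,0,-0.22,0,0],
    [-49,-2,-17,0,-0.26,0,0],
  ],
)

```text
time_s: 12.5
tcp_pos: [0.5911, 0.1403, 0.2003]
eef_rot: [-2.2, 59.7, 0.8]
contact_force: [83.4, -28.7, -5.5]
gripper_width: 0.0002
```

The stop is reached hard, at 83 N, so I'll relax at once.

Request:
carry_out(
  moves=[
    [6,1,0,0,0,0,0],
    [12,2,0,0,0,0,0],
    [16,2,0,0,0,0,0],
  ],
)

```text
time_s: 12.8
tcp_pos: [0.608, 0.141, 0.1988]
eef_rot: [-2.3, 60.0, 0.6]
contact_force: [-0.2, 0.6, 0.2]
gripper_width: 0.0002
```

Run:
```python
from h import *
s=state()
a=r.capture("side");b=r.capture("top"); cv2.imwrite("pics/side7.png",a);cv2.imwrite("pics/top7.png",b)
a=cv2.resize(a[80:220,200:340],None,fx=2.8,fy=2.8,interpolation=2);b=cv2.resize(b[70:210,140:280],None,fx=2.8,fy=2.8,interpolation=2)
cv2.imwrite("pics/c7.png",np.hstack([a,b]))
```

```text
t 12.8 tcp [0.608  0.141  0.1988] rot [-2.3 60.   0.6] F [-0.2  0.6  0.2] w 0.0002 q [  32.8    2.1  -50.7   55.   -19.  -169.8]
```

View pics/c7.png

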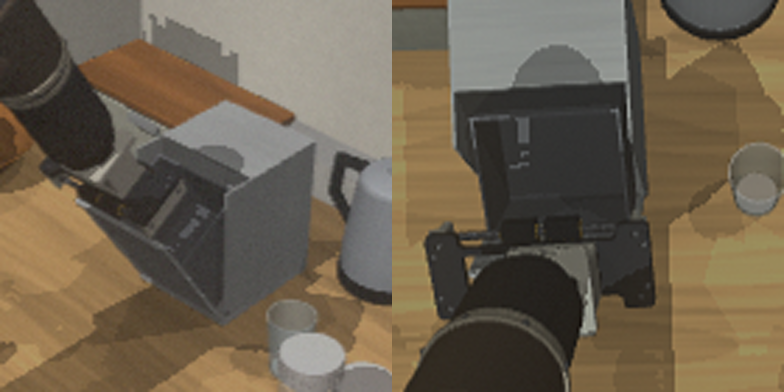

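The bin front is open with the lip at about (75,195)–(220,310) in the left half, and the force is back to 0. Joint 6 is near its limit, so I'll rise and untilt carefully.

Request:
carry_out(
  moves=[
    [0,0,12,0,0,0,0],
    [1,0,28,0,0.03,0,0],
    [2,0,45,0,0.08,0,0],
  ],
)

```text
time_s: 13.2
tcp_pos: [0.6072, 0.1413, 0.2418]
eef_rot: [-2.3, 64.9, 0.8]
contact_force: [2.8, -1.6, 2.5]
gripper_width: 0.0002
```

Run:
```python
from h import *
state()
```

```text
t 13.2 tcp [0.6072 0.1413 0.2418] rot [-2.3 64.9  0.8] F [ 2.8 -1.6  2.5] w 0.0002 q [  38.7    1.6  -36.4   27.1  -34.8 -145.7]
```

Request:
carry_out(
  moves=[
    [0,0,25,0,0.08,0,0],
    [0,0,55,0,0.16,0,0],
    [0,0,85,0,0.24,0,0],
    [-20,0,120,0,0.32,0,0],
    [-50,0,150,0,0.4,0,0],
  ],
)

```text
time_s: 13.7
tcp_pos: [0.5593, 0.1422, 0.3942]
eef_rot: [5.7, 87.7, 8.7]
contact_force: [1.1, -0.8, -0.6]
gripper_width: 0.0004
```

Request:
carry_out(
  moves=[
    [-30,30,20,0,0,0,0],
    [-50,70,30,0,0,0,0],
    [-60,110,30,0,0,0,0],
    [-70,150,30,0,0,0,0],
    [-80,190,30,0,0,0,0],
  ],
)

```text
time_s: 14.2
tcp_pos: [0.4781, 0.3332, 0.4231]
eef_rot: [5.1, 87.5, 8.1]
contact_force: [0.1, -0.3, -0.1]
gripper_width: 0.0008
```

Request:
carry_out(
  moves=[
    [-10,40,0,0,0,0,0],
    [-20,80,0,0,0,0,0],
    [-30,120,0,0,0,0,0],
    [-40,150,0,0,0,0,0],
    [-40,150,0,0,0,0,0],
  ],
)

```text
time_s: 14.7
tcp_pos: [0.4372, 0.4851, 0.4204]
eef_rot: [1.1, 87.7, 4.2]
contact_force: [-0.1, -0.1, 0.3]
gripper_width: 0.0005
```

Run:
```python
from h import *
s=state()
a=r.capture("side");b=r.capture("top"); cv2.imwrite("pics/side8.png",a);cv2.imwrite("pics/top8.png",b)
def cap(n,P,w):
    im=b if n=="top" else a; g=proj(n,P)[0].astype(int); x0,y0=g-w; h=cv2.cvtColor(im[y0:y0+2*w,x0:x0+2*w],cv2.COLOR_BGR2HSV)
    m=((h[...,1]<50)&(h[...,2]>110)).astype(np.uint8); c=max(cv2.findContours(m,0,2)[0],key=cv2.contourArea); e=cv2.fitEllipse(c)
    return np.round(e[1],1),(ray(n,e[0][0]+x0,e[0][1]+y0,P[2])*1000).round()
for k,P in dict(can=[.525,-.235,.24],near=[.414,-.222,.15],far=[.636,-.228,.12]).items(): print(k,cap("top",P,17),cap("side",P,14))
print("lip expected",proj("top",[.568,.14,.203]),proj("side",[.568,.14,.203]))
a2=cv2.resize(a[100:320,150:380],None,fx=1.74,fy=1.74,interpolation=2);b2=cv2.resize(b[60:280,130:360],None,fx=1.74,fy=1.74,interpolation=2)
cv2.imwrite("pics/c8.png",np.hstack([a2,b2]))
```

```text
t 14.7 tcp [0.4372 0.4851 0.4204] rot [ 1.1 87.7  4.2] F [-0.1 -0.1  0.3] w 0.0005 q [  66.3   14.4   15.6    2.1  -90.1 -153.1]
can (array([25.9, 28.3]), array([ 526., -231.,  240.])) (array([23.1, 29.3]), array([ 520., -230.,  240.]))
near (array([27. , 30.7]), array([ 414., -221.,  150.])) (array([21.2, 24.7]), array([ 407., -228.,  150.]))
far (array([25.4, 28.7]), array([ 638., -228.,  120.])) (array([16.9, 28.4]), array([ 639., -221.,  120.]))
lip expected [[199.12638464 167.38292353]] [[240.92537632 159.44946513]]
```

View pics/c8.png

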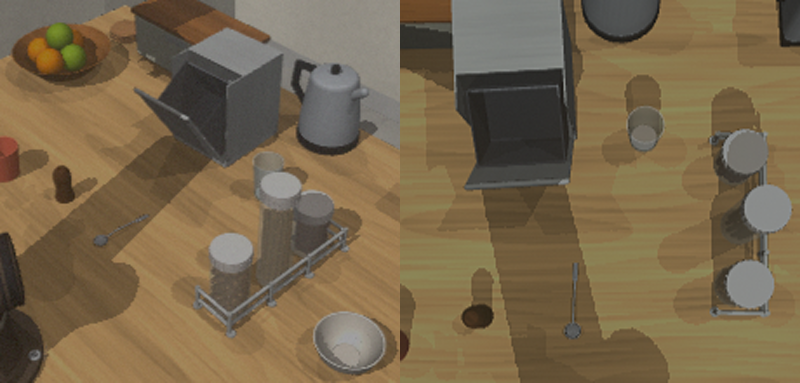

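Everything looks right: canister upright against the rail between the jars, bin front open, bystanders unmoved. A numeric check of the opening angle, without a picture, follows.

Run:
```python
from h import *
from scipy.optimize import brentq
def edge(f,c0,c1,r0,r1):  # bright rolled edge: row of max gray, subpixel
    g=cv2.cvtColor(cv2.imread(f),cv2.COLOR_BGR2GRAY).astype(float); o=[]
    for u in range(c0,c1,4):
        p=g[r0:r1,u-1:u+2].mean(1); d=np.abs(np.diff(p)); o.append((u,r0+int(p.argmax()),p.max().round(),r0+d.argmax()+.5))
    return o
c=edge("pics/top0.png",172,214,112,140); o=edge("pics/top8.png",176,218,152,176)
print(c);print(o)
vc=np.median([x[1] for x in c]);vo=np.median([x[1] for x in o]); print(vc,vo)
x0=ray("top",194,vc,.235)[0]
f=lambda th: proj("top",[x0-.215*np.sin(th),.14,.02+.215*np.cos(th)])[0][1]
print("angle",[brentq(lambda t:f(t)-(vo+d),0,.9) for d in(-1,0,1)])
```

```text
[(172, 125, np.float64(138.0), np.float64(123.5)), (176, 125, np.float64(139.0), np.float64(122.5)), (180, 124, np.float64(135.0), np.float64(122.5)), (184, 124, np.float64(137.0), np.float64(122.5)), (188, 124, np.float64(138.0), np.float64(122.5)), (192, 124, np.float64(139.0), np.float64(121.5)), (196, 124, np.float64(135.0), np.float64(121.5)), (200, 123, np.float64(137.0), np.float64(121.5)), (204, 123, np.float64(138.0), np.float64(121.5)), (208, 123, np.float64(139.0), np.float64(121.5)), (212, 123, np.float64(138.0), np.float64(120.5))]
[(176, 172, np.float64(104.0), np.float64(168.5)), (180, 166, np.float64(100.0), np.float64(167.5)), (184, 166, np.float64(98.0), np.float64(164.5)), (188, 166, np.float64(94.0), np.float64(164.5)), (192, 165, np.float64(96.0), np.float64(166.5)), (196, 165, np.float64(99.0), np.float64(166.5)), (200, 165, np.float64(98.0), np.float64(163.5)), (204, 165, np.float64(95.0), np.float64(163.5)), (208, 164, np.float64(97.0), np.float64(165.5)), (212, 164, np.float64(99.0), np.float64(165.5)), (216, 164, np.float64(99.0), np.float64(162.5))]
124.0 165.0
angle [0.4937609097395511, 0.5068056843018434, 0.5199386265883535]
```

The top view gives about 0.51 ± 0.03 rad and the force showed the stop, so I'll measure the lip corners more closely with the last picture.

Run:
```python
import cv2,numpy as np
L=[("side0",235,118),("side8",215,140),("top0",158,100),("top8",158,135)]
o=[]
for n,x,y in L:
    a=cv2.imread(f"pics/{n}.png")[y:y+60,x:x+80]; o.append(cv2.resize(cv2.convertScaleAbs(a,alpha=1.5),None,fx=5,fy=5,interpolation=cv2.INTER_CUBIC))
cv2.imwrite("pics/c9.png",np.vstack([np.hstack(o[:2]),np.hstack(o[2:])]))
```

```text
(no output)
```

View pics/c9.png

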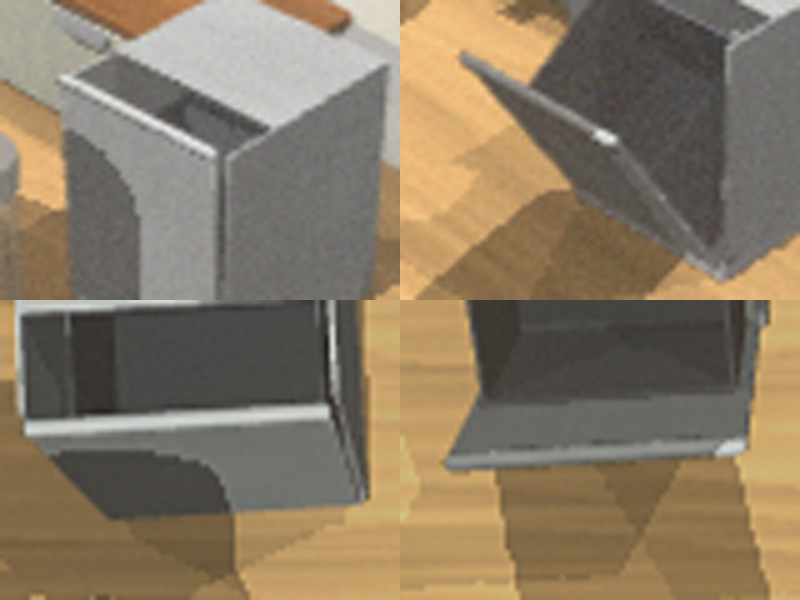

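Bottom-right panel shows the open lip from (449,463) to (745,447); top-right panel shows it from (465,56) to (612,138). Triangulating against the closed corners.

Run:
```python
from h import *
f=lambda o,p:((p[0]+.5)/5-.5+o[0],(p[1]+.5)/5-.5+o[1])
S0,S8,T0,T8=(235,118),(215,140),(158,100),(158,135)
c=[tri(f(T0,t),f(S0,s)) for t,s in(((30,126),(66,79)),((326,112),(213,154)))]
o=[tri(f(T8,t),f(S8,s)) for t,s in(((49,163),(65,56)),((345,147),(212,138)))]
for a,b in zip(c,o): print((a*1000).round(),(b*1000).round(),((b-a)*1000).round(),"chord angle",2*np.arcsin(np.linalg.norm((b-a)[[0,2]])/2/.212), "dir",2*np.arctan2(a[2]-b[2],a[0]-b[0]))
```

```text
[681. 229. 226.] [572. 225. 198.] [-109.   -5.  -28.] chord angle 0.5360706856354169 dir 0.49489366292881254
[686.  72. 228.] [577.  66. 202.] [-108.   -7.  -27.] chord angle 0.5320212531569959 dir 0.4810779482476739
```

The lip moved (-108, -6, -28) mm, and fully open would be about (-110, ·, -31). That fits the stop, so I'm handing in.

Run:
```python
from h import *
state(); print(r.close_job())
```

```text
t 14.8 tcp [0.4385 0.4823 0.4219] rot [ 2.1 87.6  5.1] F [-0.3 -0.1  0.6] w 0.0002 q [  66.1   14.2   15.5    2.1  -90.1 -153.1]
the job is handed in; nothing more can be done
None
```

I pushed the canister into the middle place of the gallery, opened the bin front to its stop, and handed the job in at 14.8 s with the arm clear.

- **Canister:** I pushed it with two spread fingertips about 30–35 mm above the counter. It stayed upright in every picture along the way. It met the back bars with about 16 N. In the last pictures it stands upright at about (0.525, -0.231), against my estimate of (0.525, -0.235) for the place. The jars read the same as before within about 2 mm from the top view. The side view put the far jar about 10–15 mm off its first reading, but the canister now stands in front of it and partly hides its cap.
- **Bin front:** I pulled it by the rolled top edge with the shut fingertips until it hit the stop. That hit was harder than I meant, with an 83 N peak read at the wrist (limit 120 N), and I relaxed at once.
- **Opening angle, where checks disagreed:** Lip corners triangulated from both cameras moved about (-108, -6, -28) mm, or about 0.53 rad. A single top-view edge reading gave about 0.51 ± 0.03 rad. The force at the stop and the corner displacement both fit fully open (0.55 rad), so I left it as it was.
- **Everything else:** The other objects look unmoved in the last picture; I did not measure them again.

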